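# Point out the next solvent bottle and confirm

## Task

Show the overhead bench camera which solvent is to be drawn next: point down at the amber bottle, with the fingertips directly above its blue cap and no more than about 4 cm from it, and stay there at least two seconds without touching it. Then press the green key on the grey keypad all the way down and let it come up again. Do not touch or hover close over the other bottles or touch the beaker, and leave the red key alone.

Things in the scene. Friction and masses are not known exactly. Their poses are not given: they have to be found in the camera images.
- amber: The bottle to point at: a 250 ml laboratory bottle, amber (brown) glass 72 mm across with sloping shoulders and a blue screw cap 48 mm across, 140 mm tall overall. Loose, standing upright in the tray; it stands in any of the tray's three places, 110 mm apart. Origin: centre of its underside, z up.
- amber_cap (a point): Centre of the top face of the amber bottle's blue cap (140 mm above the bottle's underside), z up.
- clear: Not to be pointed at or touched: a 250 ml laboratory bottle, colourless glass 72 mm across with sloping shoulders and a blue screw cap 48 mm across, 140 mm tall overall. Loose, standing upright in the tray; it stands in any of the tray's three places, 110 mm apart. Origin: centre of its underside, z up.
- clear_cap (a point): Centre of the top face of the colourless bottle's cap, z up.
- white: Not to be pointed at or touched: a 250 ml laboratory bottle, white plastic 72 mm across with sloping shoulders and a blue screw cap 48 mm across, 140 mm tall overall. Loose, standing upright in the tray; it stands in any of the tray's three places, 110 mm apart. Origin: centre of its underside, z up.
- white_cap (a point): Centre of the top face of the white bottle's cap, z up.
- tray: Grey open drip tray, 125 x 345 x 22 mm high, walls and floor 5 mm, fixed to the bench; the bottles stand in a row along its long (y) axis. Origin: centre of its underside.
- panel: Grey keypad housing, 110 x 160 x 30 mm high, fixed to the bench, with a dark display strip along the far half of its top and one green and one red round push key side by side, 70 mm apart, on the near half; either key may be on the left. Origin: centre of its underside, x away from the robot at yaw 0.
- confirm (a joint): Travel of the green key: 0 up, 0.006 m fully down. It goes straight down against a spring, fully down at about 4 N, and springs back up.
- confirm_top (a point): Centre of the top face of the green key (28 mm across), 52 mm above the bench when up; each key stands 10 mm proud of a round black collar 44 mm across.
- stop (a joint): Travel of the red key, like the green one; it must stay up.
- stop_top (a point): Centre of the top face of the red key (28 mm across), 52 mm above the bench.
- beaker: Empty glass beaker, 72 mm across, 90 mm tall, standing loose on the bench beyond the keypad; not part of the job. Origin: centre of its underside.
Things that resemble listed ones, but are neither listed nor needed, are in the scene too. What is shaped like the beaker but yellow is not meant.

How it is judged:
On the way, in this order (a step that is already met when the one before it is completed fails the run):
1. the tool point stays directly above the amber bottle's cap, close to it, for two seconds (horizontal distance between the grasp point and amber_cap below 0.025 m and z of the grasp point in the frame of amber_cap between 0.005 and 0.07 m), for 2 s.
2. the green key is pressed down (value of joint confirm above 0.0045 m), for 0.05 s.
At the end, for the whole second after the job is handed in: The green key has been pressed and is up again (within 1.5 mm), the red key is up, and the three bottles and the beaker stand upright at rest where they were (within 8 mm) (value of joint each of confirm, stop below 0.0015 m and distance of each of amber, clear, white, beaker from where it was at the start of the episode below 0.008 m and angle between each of amber, clear, white, beaker's own z axis and vertical below 0.1 rad and linear speed of each of amber, clear, white, beaker below 0.02 m/s); the robot touches nothing.
It fails at once if the robot touches a bottle or the beaker (contact force between any of the arm, the fingers and amber above 0.5 N or contact force between any of the arm, the fingers and clear above 0.5 N or contact force between any of the arm, the fingers and white above 0.5 N or contact force between any of the arm, the fingers and beaker above 0.5 N).
It fails at once if a bottle or the beaker is lifted or shoved (distance of any of amber, clear, white, beaker from where it was at the start of the episode above 0.012 m).
It fails at once if the tool point comes close over the cap of another bottle ((horizontal distance between the grasp point and clear_cap below 0.025 m and z of the grasp point in the frame of clear_cap below 0.07 m) or (horizontal distance between the grasp point and white_cap below 0.025 m and z of the grasp point in the frame of white_cap below 0.07 m)).
It fails at once if the red key is pressed (value of joint stop above 0.002 m).
It also fails if it takes over 40 s, if anything falls off the work surface, if the arm or the gripper's body presses on something with over 40 N, if the wrist force passes 120 N, or if a joint passes its speed limit or range.

## Robot

A 7-joint arm with a two-finger parallel gripper is mounted at the origin on the work surface. World frame = base frame: x ahead of the robot, y to its left, z up, the work surface at z = 0. Lengths are in m, angles in rad, forces in N, time in s.
With the tool pointing down it reaches from about 0.425 to 0.825 m from the base axis. Payload 3.6 kg.
Tool frame: the origin (TCP) lies between the finger pads, 19 mm behind the fingertips; this is the grasp point; z points along the fingers, y is the line along which they close (so a half turn about z gives the same grasp; the last joint's range is limited). The gripper opens to 93 mm and grips with 3 to 60 N. Pads are 15 mm wide; open, the fingers measure 128 mm over their backs; the gripper's body (75 mm by 188 mm) begins 65 mm behind the grasp point.
Start: joints at [-1.242, 0.615, -0.013, 1.423, 0.008, 1.103, -0.04], TCP at [0.226, 0.609, 0.237] pointing down, gripper open.
Joint ranges: [-3.12, 3.12], [-0.3, 2.06], [-1.34, 1.32], [0.26, 2.42], [-1.36, 4.5], [0.01, 1.98], [-2.84, 2.84]. Speed limits (rad/s): [2.79, 2.79, 3.14, 3.14, 3.14, 3.14, 3.14].

## Interface

Orientations are given as a rotation vector (axis times angle).
In Python, from bench import status, optics, order, silhouettes, spot_point gives the robot as it stands.
- The arm moves only by the tool drive_tool, never from a script. Its argument "rows" is one flat list of numbers, 7 for each row, row after row: the shift along the world's x, y, z in mm, then the turn, a rotation vector about the world's x, y, z in rad, then the opening, from -1 (shut) to 1 (fully open). A call has 1 to 10 rows; each row is the pose to reach, as a shift and turn from the pose commanded when the call began; what a row does not reach only later rows make up. A row lasts 1/12 s, in which the tool goes at most 41.7 mm and 7.16 degrees, less where a joint would pass 70% of its speed; a pose out of reach is approached as far as the arm can. A call with a gripper value outside its range is refused whole. The fingers move at their own pace and stop on an object; "force" is the grip in N (left out, the last holds). Time passes only in rows, so rows that repeat a pose let the fingers close. It gives the time, the measured TCP pose, the force, the opening and the grip force at its end, in the units of the state.
- status.get_obs(): the state, without advancing time (a new reading comes with each control period).
- optics.get_image(name): name is "side" or "top"; returns a dict with "color" (384x512x3 uint8, red, green, blue), "intrinsics" (3x3 intrinsics, pixels), "rvec" (rotation vector, rad) and "tvec" (3), from world to camera coordinates, as OpenCV has them. Camera axes: x right, y down, z forward; pixel columns grow to the right and rows downward; lengths in m; the calibration is good to about 2 mm. A picture is of the moment at which its call begins. There is no depth.
- order.job_done(): hands the job in; it is judged then, once.
Trained networks look in the newest picture that a camera, given by its name, has taken for a name from the list of things; names that differ only in an ending like _2 or _b are one class to them, and where a whole thing is asked for, a point or a joint stands for the part that bears it (a point fixed in the world has none). Each returns a list of dicts, best first, with "confidence" (0 to 1); they miss things now and then, are a little off and sometimes report something else, mostly with a low value. They report only what shows in the picture. A call takes as long as a camera call. They do not tell look-alikes from the thing itself.
- silhouettes(camera, name): "mask" (384x512 bool, what is visible of it).
- spot_point(camera, name): "centre" ([x, y, z] in m, in world coordinates, good to about 4 mm: a listed point, or the origin of a listed thing).
The state is a dict: "time_s": time; "joint_pos": joint angles; "joint_vel": joint speeds; "tau": joint torques, N m; "tcp_pos": TCP position; "eef_rot": TCP orientation; "wrist_force": force on the tool from outside, world axes, zero at the start; "wrist_torque": the same for the moment, N m; "opening": finger opening in m; "finger_force": force on a finger pad.
Only numpy, scipy, OpenCV 4.12 (cv2) and the standard library are available. Lean on these libraries where they do the work, as an engineer would, in place of code of your own. Each camera call takes 0.05 s, during which the arm holds its last target. There are 200 camera calls.

## Working session

There is one attempt and no reset: what is moved stays moved. The work goes in short steps, Python scripts to look and compute and a tool call to move; the robot and the scene stay as the last step left them, time stands still between calls to the robot, and variables do not carry over. Pictures are saved under pics/ and viewed, at most 10 in all, crops included, and the job is handed in when it is done.

Besides the shell and the picture viewer there is one more tool, called after "Request:" as name(argument=value, ...), one argument or row to a line, values as JSON. drive_tool: Moves the arm, as the interface text tells. Its arguments: {"type":"object","properties":{"rows":{"type":"array"},"force":{"type":"number"}},"required":["rows"]}

```bash
mkdir -p pics; python3 - <<'E'
from bench import status, optics, silhouettes, spot_point
import cv2
for c in ("top","side"):
    im=optics.get_image(c); cv2.imwrite(f"pics/{c}0.png",im["color"][:,:,::-1])
    for n in ("amber_cap","clear_cap","white_cap","confirm_top","stop_top","beaker","tray","panel"):
        print(c,n,[([round(float(v),3) for v in d["centre"]],round(float(d["confidence"]),2)) for d in spot_point(c,n)])
o=status.get_obs();print(o["time_s"],o["tcp_pos"],o["eef_rot"],o["opening"])
E
```

```text
top amber_cap [([0.588, 0.151, 0.146], 0.93), ([0.589, 0.147, 0.002], 0.18)]
top clear_cap [([0.57, 0.038, 0.143], 0.84)]
top white_cap [([0.611, 0.255, 0.144], 0.56)]
top confirm_top [([0.419, -0.291, 0.052], 0.47)]
top stop_top [([0.437, -0.355, 0.057], 0.59), ([0.59, 0.149, 0.145], 0.5)]
top beaker [([0.667, -0.289, 0.002], 0.95), ([0.73, -0.164, -0.004], 0.92)]
top tray [([0.591, 0.15, 0.002], 0.95), ([0.449, -0.316, -0.001], 0.7)]
top panel [([0.447, -0.316, 0.0], 0.79), ([0.57, 0.037, 0.142], 0.55), ([0.594, 0.149, 0.002], 0.49)]
side amber_cap [([0.596, 0.15, 0.145], 0.78), ([0.613, 0.254, 0.007], 0.5)]
side clear_cap [([0.568, 0.038, 0.146], 0.85)]
side white_cap [([0.567, 0.041, 0.144], 0.67), ([0.613, 0.25, 0.148], 0.61), ([0.667, -0.286, 0.003], 0.52)]
side confirm_top [([0.417, -0.291, 0.051], 0.52)]
side stop_top [([0.434, -0.36, 0.053], 0.62)]
side beaker [([0.734, -0.166, 0.001], 0.61), ([0.667, -0.286, 0.003], 0.59)]
side tray [([0.595, 0.149, 0.004], 0.65)]
side panel [([0.45, -0.322, -0.001], 0.97), ([0.419, -0.291, 0.052], 0.56)]
0.9 [0.22579008 0.60948936 0.23744661] [-5.54377170e-01 -3.09224038e+00  1.03939860e-04] 0.09257823126190678
```

View pics/top0.png

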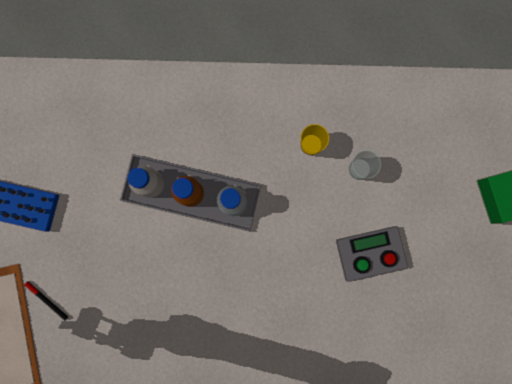

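View pics/side0.png

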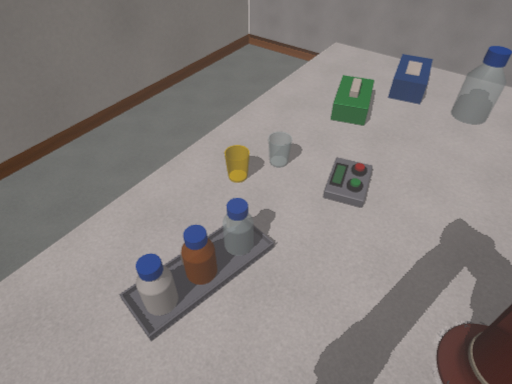

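```bash
cat > h.py <<'E'
import numpy as np, cv2
def back(im,uv,z):
    R=cv2.Rodrigues(np.array(im["rvec"]))[0]; t=np.array(im["tvec"]).ravel()
    r=R.T@np.linalg.inv(im["intrinsics"])@[*uv,1.]; c=-R.T@t
    return c+r*(z-c[2])/r[2]
def blobs(im,h0,h1,zs,amin=15):
    hsv=cv2.cvtColor(im["color"],cv2.COLOR_RGB2HSV)
    m=cv2.inRange(hsv,(h0,130,60),(h1,255,255))
    n,_,s,c=cv2.connectedComponentsWithStats(m)
    return [(c[i].round(1),s[i][4],back(im,c[i],zs).round(4)) for i in range(1,n) if s[i][4]>amin]
E
python3 - <<'E'
from bench import optics; from h import *
im={c:optics.get_image(c) for c in("top","side")}
for c in im:
    print(c,"blue",*blobs(im[c],105,130,.143),"green",*blobs(im[c],45,85,.052),"red",*blobs(im[c],0,4,.052),sep="\n")
t=im["top"]["color"][:,:,::-1]; s=im["side"]["color"][:,:,::-1]
f=lambda a:cv2.resize(a,(400,300),interpolation=cv2.INTER_CUBIC)
cv2.imwrite("pics/crop.png",np.vstack([np.hstack([f(t[140:245,115:255]),f(t[215:290,325:425])]),np.hstack([f(s[190:325,110:290]),f(s[150:210,310:390])])]))
E
```

```text
top
blue
(array([137.4, 177.4]), np.int32(330), array([0.613 , 0.2563, 0.143 ]))
(array([182.2, 187.6]), np.int32(328), array([0.5916, 0.1506, 0.143 ]))
(array([ 25.8, 206. ]), np.int32(1766), array([0.5395, 0.5129, 0.143 ]))
(array([229.9, 198.1]), np.int32(327), array([0.5698, 0.0384, 0.143 ]))
green
(array([497.7, 196.6]), np.int32(1316), array([ 0.5978, -0.6293,  0.052 ]))
(array([369.6, 241.8]), np.int32(278), array([ 0.4764, -0.3075,  0.052 ]))
(array([362.1, 264.7]), np.int32(96), array([ 0.4194, -0.2891,  0.052 ]))
red
(array([389.5, 258.4]), np.int32(110), array([ 0.4366, -0.3572,  0.052 ]))
(array([ 30.9, 287.6]), np.int32(82), array([0.343 , 0.5294, 0.052 ]))
side
blue
(array([497.5,  55.9]), np.int32(398), array([ 0.251 , -1.1409,  0.143 ]))
(array([427.9,  63.2]), np.int32(18), array([ 0.4424, -0.9261,  0.143 ]))
(array([236. , 207.1]), np.int32(290), array([0.5671, 0.042 , 0.143 ]))
(array([194. , 235.8]), np.int32(388), array([0.5871, 0.1549, 0.143 ]))
(array([147.9, 266.1]), np.int32(479), array([0.608 , 0.2595, 0.143 ]))
green
red
(array([359.5, 166.6]), np.int32(52), array([ 0.4336, -0.3552,  0.052 ]))
```

View pics/crop.png

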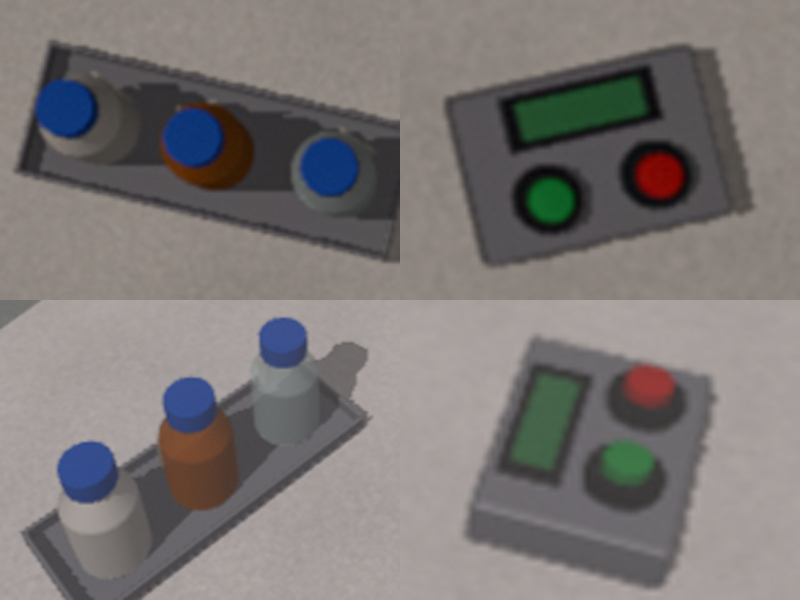

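The crop confirms it. The amber bottle is the middle one (cap at top pixel 182,188), between white (137,177) and clear (230,198). The green key is at (362,265); the green rectangle at (370,242) is only the display. The beaker to avoid is the glass one at (365,166), and the yellow cup at (314,140) is the look-alike. Targets are amber cap (0.591, 0.151, 0.145) and green key (0.419, -0.290, 0.052).

Request:
drive_tool(
  rows=[10,-12,15,0,0,0,-1,30,-38,35,0,0,0,-1,54,-68,50,0,0,0,-1,78,-98,50,0,0,0,-1,102,-128,50,0,0,0,-1,126,-158,50,0,0,0,-1,150,-188,50,0,0,0,-1,174,-218,50,0,0,0,-1,192,-240,50,0,0,0,-1,200,-250,50,0,0,0,-1],
  force=5,
)

```text
time_s: 1.83
tcp_pos: [0.4301, 0.3535, 0.289]
eef_rot: [0.568, 3.086, -0.002]
wrist_force: [-1.1, -0.1, -0.6]
opening: 0.0312
finger_force: 0.0
```

Remaining to amber: about +165, -208 mm. I stay high and descend afterwards.

Request:
drive_tool(
  rows=[10,-12,0,0,0,0,-1,30,-38,0,0,0,0,-1,54,-68,0,0,0,0,-1,78,-98,0,0,0,0,-1,102,-128,0,0,0,0,-1,126,-158,0,0,0,0,-1,146,-184,0,0,0,0,-1,160,-202,0,0,0,0,-1,165,-208,0,0,0,0,-1,165,-208,0,0,0,0,-1],
)

```text
time_s: 2.67
tcp_pos: [0.5916, 0.1497, 0.2877]
eef_rot: [0.56, 3.091, -0.0]
wrist_force: [0.0, 0.5, 0.2]
opening: 0.0006
finger_force: 0.0
```

```bash
python3 - <<'E'
from bench import status, optics; import cv2,numpy as np
o=status.get_obs();print(o["time_s"],o["tcp_pos"],o["opening"],o["wrist_force"])
a=[optics.get_image(c)["color"][:,:,::-1] for c in("top","side")]
cv2.imwrite("pics/above.png",cv2.resize(np.hstack([a[0][90:290,80:350],a[1][100:300,100:370]]),(800,296)))
E
```

```text
2.6667 [0.59162729 0.14971028 0.28774064] 0.0005679930876828467 [0.0247198  0.53857384 0.1963275 ]
```

View pics/above.png

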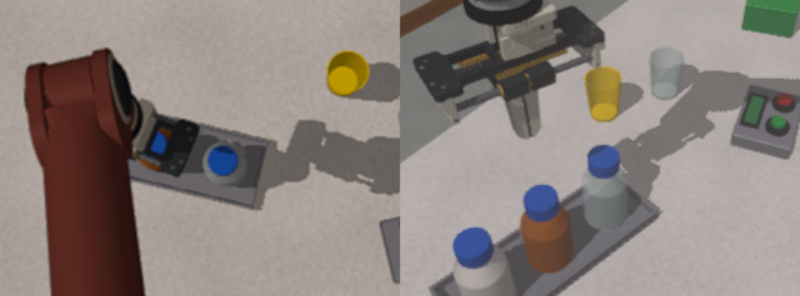

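The picture shows shut fingers (side crop tip at about 527,135) above the amber cap (541,200), and all bottles are undisturbed. I descend 98 mm, which leaves the tips about 26 mm above the cap, and hold.

Request:
drive_tool(
  rows=[0,1,-8,0,0,0,-1,0,1,-24,0,0,0,-1,0,1,-40,0,0,0,-1,0,1,-56,0,0,0,-1,0,1,-72,0,0,0,-1,0,1,-84,0,0,0,-1,0,1,-92,0,0,0,-1,0,1,-96,0,0,0,-1,0,1,-98,0,0,0,-1,0,1,-98,0,0,0,-1],
)

```text
time_s: 3.6
tcp_pos: [0.5906, 0.1533, 0.1895]
eef_rot: [-0.553, -3.093, -0.0]
wrist_force: [0.3, 0.2, -0.1]
opening: 0.0006
finger_force: 0.0
```

Request:
drive_tool(
  rows=[0,0,0,0,0,0,-1,0,0,0,0,0,0,-1,0,0,0,0,0,0,-1,0,0,0,0,0,0,-1,0,0,0,0,0,0,-1,0,0,0,0,0,0,-1,0,0,0,0,0,0,-1,0,0,0,0,0,0,-1,0,0,0,0,0,0,-1,0,0,0,0,0,0,-1],
)

```text
time_s: 4.43
tcp_pos: [0.5908, 0.1525, 0.1894]
eef_rot: [-0.554, -3.092, 0.0]
wrist_force: [0.6, -0.6, -0.4]
opening: 0.0003
finger_force: 0.0
```

```bash
python3 - <<'E'
from bench import status, optics; import cv2,numpy as np
o=status.get_obs();print(o["time_s"],o["tcp_pos"],o["wrist_force"])
a=optics.get_image("side")["color"][:,:,::-1]
cv2.imwrite("pics/point.png",cv2.resize(a[130:330,100:370],(540,400)))
E
```

```text
4.4333 [0.59078085 0.1524867  0.18942055] [ 0.56872961 -0.59780887 -0.38822764]
```

View pics/point.png

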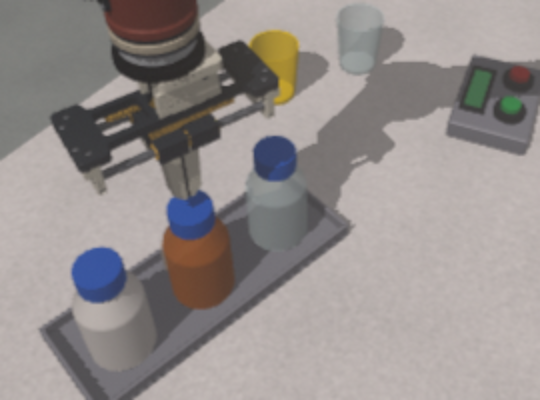

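The fingertips (185,197 in the crop) hang just above the amber cap (191,212) without touching it. I keep holding.

Request:
drive_tool(
  rows=[0,0,0,0,0,0,-1,0,0,0,0,0,0,-1,0,0,0,0,0,0,-1,0,0,0,0,0,0,-1,0,0,0,0,0,0,-1,0,0,0,0,0,0,-1,0,0,0,0,0,0,-1,0,0,0,0,0,0,-1,0,0,0,0,0,0,-1,0,0,0,0,0,0,-1],
)

```text
time_s: 5.32
tcp_pos: [0.5908, 0.1525, 0.1894]
eef_rot: [-0.554, -3.092, 0.0]
wrist_force: [0.7, 0.6, 0.5]
opening: 0.001
finger_force: 0.0
```

Request:
drive_tool(
  rows=[0,0,0,0,0,0,-1,0,0,0,0,0,0,-1,0,0,0,0,0,0,-1,0,0,0,0,0,0,-1,0,0,0,0,0,0,-1,0,0,0,0,0,0,-1,0,0,0,0,0,0,-1,0,0,0,0,0,0,-1,0,0,0,0,0,0,-1,0,0,0,0,0,0,-1],
)

```text
time_s: 6.15
tcp_pos: [0.5908, 0.1525, 0.1894]
eef_rot: [-0.554, -3.092, 0.0]
wrist_force: [0.6, -0.4, 0.0]
opening: 0.0003
finger_force: 0.0
```

Request:
drive_tool(
  rows=[0,0,0,0,0,0,-1,0,0,0,0,0,0,-1,0,0,0,0,0,0,-1,0,0,0,0,0,0,-1,0,0,0,0,0,0,-1,0,0,0,0,0,0,-1,0,0,0,0,0,0,-1,0,0,0,0,0,0,-1,0,0,0,0,0,0,-1,0,0,0,0,0,0,-1],
)

```text
time_s: 6.98
tcp_pos: [0.5908, 0.1525, 0.1894]
eef_rot: [0.554, 3.092, -0.0]
wrist_force: [0.1, 0.4, 0.6]
opening: 0.0006
finger_force: 0.0
```

Request:
drive_tool(
  rows=[0,0,8,0,0,0,-1,0,0,24,0,0,0,-1,0,0,44,0,0,0,-1,0,0,64,0,0,0,-1,0,0,84,0,0,0,-1,0,0,100,0,0,0,-1,0,0,110,0,0,0,-1,-5,-12,110,0,0,0,-1,-14,-37,110,0,0,0,-1,-20,-52,110,0,0,0,-1],
)

```text
time_s: 7.82
tcp_pos: [0.5694, 0.0972, 0.2987]
eef_rot: [-0.557, -3.09, 0.005]
wrist_force: [0.8, 0.1, -0.5]
opening: 0.0004
finger_force: 0.0
```

Request:
drive_tool(
  rows=[-4,-10,0,0,0,0,-1,-12,-31,0,0,0,0,-1,-22,-56,0,0,0,0,-1,-32,-82,0,0,0,0,-1,-42,-108,0,0,0,0,-1,-52,-134,0,0,0,0,-1,-62,-160,0,0,0,0,-1,-72,-185,0,0,0,0,-1,-80,-205,0,0,0,0,-1,-84,-215,0,0,0,0,-1],
)

```text
time_s: 8.65
tcp_pos: [0.4848, -0.1181, 0.2991]
eef_rot: [-0.562, -3.09, 0.002]
wrist_force: [-0.3, 0.2, -0.8]
opening: 0.0003
finger_force: 0.0
```

Request:
drive_tool(
  rows=[-4,-10,-5,0,0,0,-1,-12,-30,-20,0,0,0,-1,-21,-54,-40,0,0,0,-1,-31,-80,-60,0,0,0,-1,-41,-106,-80,0,0,0,-1,-51,-131,-100,0,0,0,-1,-60,-154,-120,0,0,0,-1,-66,-168,-135,0,0,0,-1,-68,-175,-144,0,0,0,-1,-68,-175,-144,0,0,0,-1],
)

```text
time_s: 9.48
tcp_pos: [0.4175, -0.2898, 0.1533]
eef_rot: [-0.557, -3.088, -0.002]
wrist_force: [0.2, -0.2, 0.4]
opening: 0.0003
finger_force: 0.0
```

Request:
drive_tool(
  rows=[0,0,-10,0,0,0,-1,0,0,-20,0,0,0,-1,0,0,-30,0,0,0,-1,0,0,-40,0,0,0,-1,0,0,-45,0,0,0,-1,0,0,-45,0,0,0,-1],
)

```text
time_s: 9.98
tcp_pos: [0.4183, -0.2885, 0.1091]
eef_rot: [-0.553, -3.09, -0.002]
wrist_force: [-1.2, -0.6, 0.6]
opening: 0.0006
finger_force: 0.0
```

```bash
python3 - <<'E'
from bench import status, optics; import cv2,numpy as np
o=status.get_obs();print(o["time_s"],o["tcp_pos"],o["wrist_force"],o["joint_pos"])
a=[optics.get_image(c)["color"][:,:,::-1] for c in("top","side")]
cv2.imwrite("pics/key.png",np.hstack([cv2.resize(a[0][190:310,300:440],(400,343)),cv2.resize(a[1][110:230,290:430],(400,343))]))
E
```

```text
9.9833 [ 0.41833862 -0.28849016  0.1090936 ] [-1.21501657 -0.55670595  0.55876099] [ 0.47350716  0.57932732  0.12982315  1.97265312 -0.12611562  0.59996716
  1.90372605]
```

View pics/key.png

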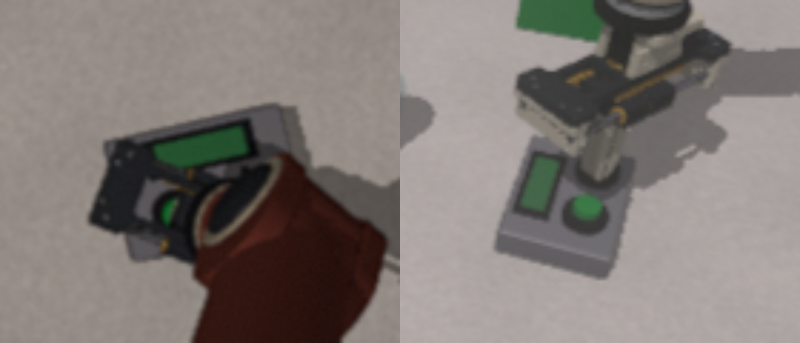

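The side crop shows the fingertips (600,180) above the green key (586,207), with the red key hidden behind the fingers. I check this against the calibration before pressing.

```bash
python3 - <<'E'
from bench import optics; from h import *
im=optics.get_image("side")
p=np.array([[.4183,-.2885,.090],[.4183,-.2885,.052],[.4366,-.357,.052]])
q=cv2.projectPoints(p,np.array(im["rvec"],float),np.array(im["tvec"],float),np.array(im["intrinsics"],float),None)[0][:,0]
print(q.round(1), ((q-[290,110])*2.857+[400,0]).round())
print(blobs(im,45,85,.052),[b for b in blobs(im,50,75,.052,5)])
hsv=cv2.cvtColor(im["color"],cv2.COLOR_RGB2HSV);print(hsv[182,355],back(im,(355,182.5),.052))
E
```

```text
[[357.5 171.1]
 [354.6 181.6]
 [358.7 165.8]] [[593. 174.]
 [585. 204.]
 [596. 160.]]
[(array([348.2,  93.6]), np.int32(337), array([ 0.6383, -0.7177,  0.052 ]))] [(array([348.2,  93.6]), np.int32(337), array([ 0.6383, -0.7177,  0.052 ])), (array([357.6, 182. ]), np.int32(7), array([ 0.411 , -0.2917,  0.052 ]))]
[ 65 127 122] [ 0.41582921 -0.28571495  0.052     ]
```

The projection matches the key, with the tip over it and 38 mm above. Now I press it gradually.

Request:
drive_tool(
  rows=[0,-1,-10,0,0,0,-1,0,-1,-20,0,0,0,-1,0,-1,-28,0,0,0,-1,0,-1,-34,0,0,0,-1,0,-1,-37,0,0,0,-1,0,-1,-39,0,0,0,-1,0,-1,-41,0,0,0,-1,0,-1,-43,0,0,0,-1,0,-1,-43,0,0,0,-1,0,-1,-43,0,0,0,-1],
)

```text
time_s: 10.97
tcp_pos: [0.4183, -0.2902, 0.0676]
eef_rot: [-0.554, -3.091, -0.001]
wrist_force: [-1.9, 2.3, 2.9]
opening: 0.0002
finger_force: 1.3
```

Request:
drive_tool(
  rows=[0,0,-1,0,0,0,-1,0,0,-2,0,0,0,-1,0,0,-3,0,0,0,-1,0,0,-4,0,0,0,-1,0,0,-4,0,0,0,-1,0,0,-4,0,0,0,-1],
)

```text
time_s: 11.47
tcp_pos: [0.4185, -0.2903, 0.0649]
eef_rot: [-0.555, -3.092, -0.001]
wrist_force: [-4.1, 2.0, 15.3]
opening: 0.0004
finger_force: 7.4
```

The force is 15 N, well past the 4 N the spring needs, so the key is on its stop. Now I lift off.

Request:
drive_tool(
  rows=[0,0,4,0,0,0,-1,0,0,10,0,0,0,-1,0,0,20,0,0,0,-1,0,0,40,0,0,0,-1,0,0,65,0,0,0,-1,0,0,90,0,0,0,-1,0,0,110,0,0,0,-1,0,0,120,0,0,0,-1,0,0,120,0,0,0,-1,0,0,120,0,0,0,-1],
)

```text
time_s: 12.3
tcp_pos: [0.4195, -0.2909, 0.1841]
eef_rot: [0.554, 3.09, -0.002]
wrist_force: [0.3, 0.0, 0.0]
opening: 0.0003
finger_force: 0.0
```

```bash
python3 - <<'E'
from bench import status, optics, order; from h import *
o=status.get_obs();print(o["time_s"],o["tcp_pos"],o["wrist_force"],np.abs(o["joint_vel"]).max())
im={c:optics.get_image(c) for c in("top","side")}
for c in im: print(c,*blobs(im[c],105,130,.143),sep="\n")
print(order.job_done())
E
```

```text
12.3 [ 0.41945405 -0.29087222  0.18412718] [0.29926476 0.03514675 0.03246673] 0.028264650253596275
top
(array([137.5, 177.5]), np.int32(336), array([0.6127, 0.2561, 0.143 ]))
(array([182.2, 187.6]), np.int32(330), array([0.5915, 0.1505, 0.143 ]))
(array([ 26., 206.]), np.int32(1795), array([0.5396, 0.5126, 0.143 ]))
(array([229.9, 198.1]), np.int32(327), array([0.5698, 0.0384, 0.143 ]))
side
(array([497.5,  55.9]), np.int32(400), array([ 0.2511, -1.1406,  0.143 ]))
(array([418.9,  71. ]), np.int32(373), array([ 0.4494, -0.8453,  0.143 ]))
(array([235.9, 207.1]), np.int32(291), array([0.5671, 0.0421, 0.143 ]))
(array([194. , 235.8]), np.int32(390), array([0.587 , 0.1549, 0.143 ]))
(array([147.9, 266.2]), np.int32(482), array([0.6078, 0.2597, 0.143 ]))
the job is handed in; nothing more can be done
None
```

I pointed at the amber cap for over 3 s without touching it, pressed the green key to its stop (15 N) and released it, left the bottles where they stood, and handed the job in at about 12.4 s; no verdict came back.

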